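Gauge the wooden blocks, pack them and close the tray

ROBOT

A 7-joint arm with a two-finger parallel gripper is mounted at the origin on the work surface. World frame = base frame: x ahead of the robot, y to its left, z up, the work surface at z = 0. Lengths are in m, angles in rad, forces in N, time in s.
With the tool pointing down it reaches from about 0.425 to 0.925 m from the base axis. Payload 6.8 kg.
Tool frame: the origin (TCP) lies on the centre line of the jaws, within the pads' length; the fingertips stand 14 mm ahead of it and the grasp point (between the pads) lies 5 mm behind it (bot.finger_overhang is the distance from the TCP to the fingertips, in m); z points along the fingers, y is the line along which they close (so a half turn about z gives the same grasp; the last joint's range is limited). The gripper opens to 85 mm and grips with 20 to 120 N. Pads are 22 mm wide; open, the fingers measure 114 mm over their backs; the gripper's body (76 mm by 85 mm) begins 54 mm behind the grasp point. The pads swing forward as they close: fully open they stand 13 mm farther back than shut.
Start: joints at [-1.236, 0.477, 0.022, 1.555, -0.011, 1.109, -0.083], TCP at [0.289, 0.61, 0.245] pointing down, gripper open.
Joint ranges: [-2.96, 2.96], [-0.34, 2.1], [-1.41, 1.46], [0.24, 2.44], [-1.37, 4.51], [0.17, 1.92], [-2.96, 2.96]. Speed limits (rad/s): [2.39, 2.39, 3.14, 3.14, 3.14, 3.14, 3.14].

INTERFACE

Orientations are given as a unit quaternion [w, x, y, z].
In Python, from station import bot gives the robot as it stands.
- The arm moves only by the shell command python3 -m inch 'ROWS' [OPENING] [FORCE]. ROWS is JSON, a list of rows, each a list of 4 numbers: the shift along the tool's x, y, z in m, then the turn about the tool's z in degrees. A call has 1 to 12 rows; each row shifts and turns the commanded pose from where the row before left it, along the tool's axes as they then stand; what a row does not reach is not made up. A row lasts 1/10 s, in which the tool goes at most 50 mm and 8.59 degrees, less where a joint would pass 70% of its speed; a pose out of reach is approached as far as the arm can. A call is refused whole if a number of a shift passes 0.05 or a number of a turn 8.59, either way. A call with a gripper value outside its range is refused whole. OPENING is the finger opening in m, from 0 to 0.0854, set as the call begins (- or left out, the last holds). The fingers move at their own pace and stop on an object; FORCE is the grip in N (left out, the last holds). Time passes only in rows, so rows that do not move let the fingers close. It gives the time, the measured TCP pose, the force, the opening and the grip force at its end, in the units of the state.
- bot.get_obs(): the state, without advancing time (a new reading comes with each control period).
- bot.read_camera(name): name is "side" or "top" or "wrist"; returns a dict with "color" (384x512x3 uint8, red, green, blue), "mtx" (3x3 intrinsics, pixels), "dist_coeffs" ([k1, k2, p1, p2, k3] as OpenCV has them; the pictures are not rectified), "world_from_camera" (4x4, takes a point from camera to world coordinates); the wrist camera has in their place "hand_eye" (4x4, takes a point from camera to tool coordinates, whose origin is the TCP and whose axes are the flange's). Camera axes: x right, y up, looking along -z (the intrinsics and any distortion apply to the point x, -y, -z); pixel columns grow to the right and rows downward; lengths in m; the calibration is good to about 2 mm. A picture is of the moment at which its call begins: read the wrist's pose just before it. There is no depth.
- bot.hand_in(): hands the job in; it is judged then, once.
The state is a dict: "t": time; "q": joint angles; "joint_vel": joint speeds; "joint_torque": joint torques, N m; "eef_pos": TCP position; "tool_rot": TCP orientation; "contact_force": force on the tool from outside, world axes, zero at the start; "torque": the same for the moment, N m; "gripper_width": opening from 0.0 (shut) to 1.0 (fully open); "grasp_force": force on a finger pad.
Only numpy, scipy, OpenCV 4.12 (cv2) and the standard library are available. Lean on these libraries where they do the work, as an engineer would, in place of code of your own. Each camera call takes 0.05 s, during which the arm holds its last target. There are 200 camera calls.

TASK

Check the thickness of each wooden block on the gauge, from the thickest to the thinnest: lay the block flat on the gauge's base with its end under the foot, and push the black knob down until the foot rests on the block, and hold it there for a moment. Pack every block lying flat on the floor of the deep white tray, none on top of another; then put the cover on the tray so that it drops into place and press it down firmly, with about 12 N, so that it sits level on the rim. Leave the other things on the table where they are.

Things in the scene. Friction and masses are not known exactly. Their poses are not given: they have to be found in the camera images.
- block32_mid (a point): centre of the bare wooden block 32 mm thick (120 long along its x, 38 wide along its y, 32 thick along its z; about 96 g). Starts flat on the blue sheet. All blocks have the same length and width and differ only in thickness: 32, 26, 20 and 14 mm. Absent in some runs.
- block26_mid (a point): centre of the bare wooden block 26 mm thick (120 long along its x, 38 wide along its y, 26 thick along its z; about 78 g). Starts flat on the blue sheet. All blocks have the same length and width and differ only in thickness: 32, 26, 20 and 14 mm. Absent in some runs.
- block20_mid (a point): centre of the bare wooden block 20 mm thick (120 long along its x, 38 wide along its y, 20 thick along its z; about 60 g). Starts flat on the blue sheet. All blocks have the same length and width and differ only in thickness: 32, 26, 20 and 14 mm. Absent in some runs.
- block14_mid (a point): centre of the bare wooden block 14 mm thick (120 long along its x, 38 wide along its y, 14 thick along its z; about 42 g). Starts flat on the blue sheet. All blocks have the same length and width and differ only in thickness: 32, 26, 20 and 14 mm. Absent in some runs.
- gauge_bed (a point): thickness gauge, bolted down: an aluminium base plate 12 mm tall, 130 mm wide (its x, -65 to +65) and 200 mm long (its y, -130 to +70), carrying a dark post 102 mm tall at y = -118 mm. This point is on the top face of the base, where the centre of a block should lie with the block's long side along the gauge's y. The foot then stands over the block 46 mm towards the post (y = -46 mm), 14 mm in from the block's end. z up.
- gauge_foot (a point): centre of the underside of the gauge's foot, a 12 mm steel disc on the end of a steel arm 10 mm wide whose top is 16 mm above this point; the arm runs from here 48 mm towards the post to a vertical stem. Nothing of the gauge overhangs the bed farther from the post than 6 mm past this point; a block goes in beneath the foot sideways, from the end away from the post.
- gauge_knob (a point): centre of the top face of the gauge's black push knob (round, 30 mm across, 12 mm thick), 44 mm from the foot towards the post, 104 mm above the foot's underside; it moves with the foot. Press straight down on it to lower the foot.
- foot (a joint): reading of the gauge: height of the foot's underside above the base plate in m, 0 to 0.05; 0.05 is fully raised, where a spring holds it and returns it. Pushing it down takes about 2 N at the top to 5 N at the bottom. With the foot down on a block it reads the block's thickness.
- tray_floor (a point): white deep packing tray, fixed to the table: open box 248 long (its x) x 148 wide (its y) x 46 mm tall outside, walls and floor 4 mm thick, no dividers. This point is the centre of its inner floor, 4 mm above the table; z up. Three blocks fit side by side, their long sides across the tray.
- tray_rim (a point): centre of the tray's mouth at the height of its rim, 46 mm above the table; same axes as the tray.
- cover_handle (a point): centre of the grey bar handle of the tray's white cover; the bar is 12 mm thick (cover's x), 70 mm long (its y), 22 mm tall, standing on the cover's top face. The cover weighs about 250 g and starts flat on the table with the handle up; the handle's top is 32 mm above the cover's lowest face.
- cover_under (a point): on the cover's underside at its centre: the face that rests on the tray's rim. The cover is a plate 256 (its x) x 156 (its y) x 4 mm with a locating panel 226 x 126 mm, 6 mm deep, below it that goes inside the tray's walls with 7 mm to spare on each side (long side along the tray's long side, either way round). This point is 15 mm below the handle's centre, 6 mm above the panel's lowest face. Properly on, it coincides with the tray's mouth centre.
- tape_mid (a point): bystander, leave alone: roll of paper tape lying flat, ring 48 mm across, 18 mm tall; this point is at its middle
- ruler_mid (a point): bystander, leave alone: flat steel ruler 150 x 28 x 4 mm; this point is at its middle
- mug_mid (a point): bystander, leave alone: white mug, 76 mm across, 90 mm tall; this point is at its middle
- glue_mid (a point): bystander, leave alone: yellow glue bottle, 52 mm across, 130 mm tall; this point is at its middle
- stapler_mid (a point): bystander, leave alone: black stapler 40 x 140 mm, 46 mm tall; this point is at its middle

How it is judged:
On the way, in this order (a step that is already met when the one before it is completed fails the run):
1. the 32 mm block lies flat on the gauge's base and the foot is held down on it, reading its thickness within 3 mm (contact force between foot and block32 above 1 N and z of block32_mid in the frame of gauge_foot between -0.019 and -0.013 m and z of block32_mid in the frame of gauge_bed between 0.013 and 0.019 m and angle between the z axis of block32_mid and the z axis of gauge_bed, either way round below 0.08 rad), for 0.3 s.
2. the 26 mm block lies flat on the gauge's base and the foot is held down on it, reading its thickness within 3 mm (contact force between foot and block26 above 1 N and z of block26_mid in the frame of gauge_foot between -0.016 and -0.01 m and z of block26_mid in the frame of gauge_bed between 0.01 and 0.016 m and angle between the z axis of block26_mid and the z axis of gauge_bed, either way round below 0.08 rad), for 0.3 s.
3. the 20 mm block lies flat on the gauge's base and the foot is held down on it, reading its thickness within 3 mm (contact force between foot and block20 above 1 N and z of block20_mid in the frame of gauge_foot between -0.013 and -0.007 m and z of block20_mid in the frame of gauge_bed between 0.007 and 0.013 m and angle between the z axis of block20_mid and the z axis of gauge_bed, either way round below 0.08 rad), for 0.3 s.
4. the 14 mm block lies flat on the gauge's base and the foot is held down on it, reading its thickness within 3 mm (contact force between foot and block14 above 1 N and z of block14_mid in the frame of gauge_foot between -0.01 and -0.004 m and z of block14_mid in the frame of gauge_bed between 0.004 and 0.01 m and angle between the z axis of block14_mid and the z axis of gauge_bed, either way round below 0.08 rad), for 0.3 s.
5. with all the blocks in the tray, the cover sits level on the rim and is pressed down on it (more than 7 N on the rim) (x of block32_mid in the frame of tray_floor between -0.12 and 0.12 m and y of block32_mid in the frame of tray_floor between -0.07 and 0.07 m and z of block32_mid in the frame of tray_floor between 0.013 and 0.019 m and angle between the z axis of each of block32_mid, block26_mid, block20_mid, block14_mid and the z axis of tray_floor, either way round below 0.1 rad and x of block26_mid in the frame of tray_floor between -0.12 and 0.12 m and y of block26_mid in the frame of tray_floor between -0.07 and 0.07 m and z of block26_mid in the frame of tray_floor between 0.01 and 0.016 m and x of block20_mid in the frame of tray_floor between -0.12 and 0.12 m and y of block20_mid in the frame of tray_floor between -0.07 and 0.07 m and z of block20_mid in the frame of tray_floor between 0.007 and 0.013 m and x of block14_mid in the frame of tray_floor between -0.12 and 0.12 m and y of block14_mid in the frame of tray_floor between -0.07 and 0.07 m and z of block14_mid in the frame of tray_floor between 0.004 and 0.01 m and distance between cover_under and tray_rim below 0.01 m and angle between the x axis of cover_under and the x axis of tray_rim, either way round below 0.1 rad and angle between cover_under's own z axis and vertical below 0.03 rad and z of cover_under in the frame of tray_rim between -0.0025 and 0.0025 m and contact force between cover and tray above 7 N), for 0.2 s.
At the end, for the whole second after the job is handed in: every block lies flat on the tray floor (3 mm, 0.1 rad); the cover sits on the rim, centred within 10 mm, lined up within 0.1 rad, level within 0.03 rad, within 2.5 mm of rim height; the gauge foot is back above 45 mm; all at rest (x of block32_mid in the frame of tray_floor between -0.12 and 0.12 m and y of block32_mid in the frame of tray_floor between -0.07 and 0.07 m and z of block32_mid in the frame of tray_floor between 0.013 and 0.019 m and angle between the z axis of each of block32_mid, block26_mid, block20_mid, block14_mid and the z axis of tray_floor, either way round below 0.1 rad and x of block26_mid in the frame of tray_floor between -0.12 and 0.12 m and y of block26_mid in the frame of tray_floor between -0.07 and 0.07 m and z of block26_mid in the frame of tray_floor between 0.01 and 0.016 m and x of block20_mid in the frame of tray_floor between -0.12 and 0.12 m and y of block20_mid in the frame of tray_floor between -0.07 and 0.07 m and z of block20_mid in the frame of tray_floor between 0.007 and 0.013 m and x of block14_mid in the frame of tray_floor between -0.12 and 0.12 m and y of block14_mid in the frame of tray_floor between -0.07 and 0.07 m and z of block14_mid in the frame of tray_floor between 0.004 and 0.01 m and distance between cover_under and tray_rim below 0.01 m and angle between the x axis of cover_under and the x axis of tray_rim, either way round below 0.1 rad and angle between cover_under's own z axis and vertical below 0.03 rad and z of cover_under in the frame of tray_rim between -0.0025 and 0.0025 m and value of joint foot above 0.045 m and linear speed of each of cover, block32, block26, block20, block14 below 0.02 m/s); the robot touches nothing.
It fails at once if one of the bystanders is moved more than 40 mm (distance of any of tape_mid, ruler_mid, mug_mid, glue_mid, stapler_mid from where it was at the start of the episode above 0.04 m).
Of block32, block26, block20, block14 only 2 to 3 are there at a start; the rules pass over those that are not, and their reading is None.
At some moment in a run one of block32, block26, block20, block14, cover may be knocked a few centimetres aside while the robot is not near it.
It also fails if it takes over 210 s, if anything falls off the work surface, if the arm or the gripper's body presses on something with over 40 N, if the wrist force passes 120 N, or if a joint passes its speed limit or range.

## Working session

There is one attempt and no reset: what is moved stays moved. The work goes in short steps, Python scripts to look and compute and a shell command to move; the robot and the scene stay as the last step left them, time stands still between calls to the robot, and variables do not carry over. Pictures are saved under pics/ and viewed, at most 14 in all, crops included, and the job is handed in when it is done.

```bash
mkdir -p pics; ls
python3 - <<'E'
from station import bot
import cv2,numpy as np
o=bot.get_obs();print({k:np.round(v,3).tolist() for k,v in o.items()})
for n in("top","side"):
    c=bot.read_camera(n);cv2.imwrite(f"pics/{n}0.png",c["color"][:,:,::-1]);print(n,c["mtx"].round(1).tolist(),c["dist_coeffs"],c["world_from_camera"].round(3).tolist())
E
```

```text
pics
{'t': 0.0, 'q': [-1.236, 0.478, 0.022, 1.556, -0.012, 1.109, -0.083], 'joint_vel': [0.001, 0.001, 0.0, -0.001, -0.001, -0.001, 0.001], 'joint_torque': [-0.002, -59.645, 1.607, -28.121, 0.012, 0.009, -0.0], 'eef_pos': [0.289, 0.609, 0.244], 'tool_rot': [-0.0, 0.22, 0.976, -0.001], 'contact_force': [0.013, 0.471, 0.593], 'torque': [0.058, -0.029, -0.0], 'grasp_force': 0.0, 'gripper_width': 1.0}
top [[384.5, 0.0, 255.4], [0.0, 384.5, 191.3], [0.0, 0.0, 1.0]] [-0.12998552  0.          0.          0.          0.        ] [[-0.007, 0.975, -0.222, 0.389], [-1.0, -0.005, 0.009, -0.007], [0.007, 0.223, 0.975, 1.183], [0.0, 0.0, 0.0, 1.0]]
side [[442.7, 0.0, 252.7], [0.0, 442.7, 192.3], [0.0, 0.0, 1.0]] [-0.11758634  0.          0.          0.          0.        ] [[-0.978, 0.14, -0.156, 0.441], [-0.209, -0.675, 0.707, 0.755], [-0.006, 0.724, 0.689, 0.816], [0.0, 0.0, 0.0, 1.0]]
```

View pics/top0.png

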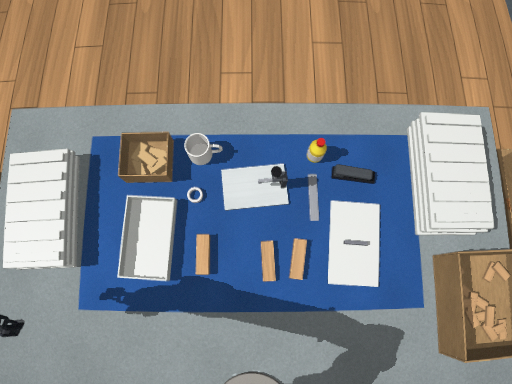

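View pics/side0.png

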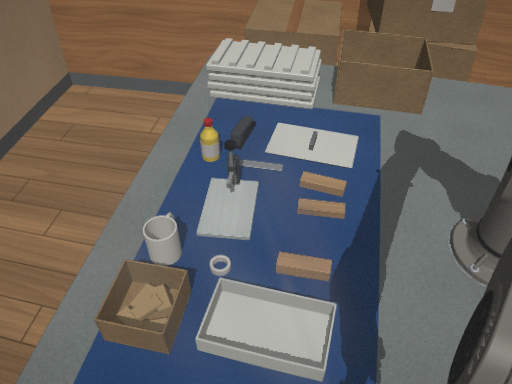

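The top view shows blocks at about (203,254), (268,261) and (298,259), the tray at (148,238) and the cover at (354,243) with its handle at (356,242). The gauge base is at (255,187), with its post at the right end near (280,176). The side view agrees.

```bash
cat > h.py <<'E'
from station import bot
import cv2,numpy as np
def rays(c,px,T=None):
    px=np.asarray(px,float).reshape(-1,1,2)
    u=cv2.undistortPoints(px,c["mtx"],c["dist_coeffs"]).reshape(-1,2)
    T=c.get("world_from_camera") if T is None else T
    d=np.c_[u[:,0],-u[:,1],-np.ones(len(u))]@T[:3,:3].T
    return T[:3,3],d
def plane(c,px,z,T=None):
    o,d=rays(c,px,T); return (o+d*((z-o[2])/d[:,2])[:,None])
def tri(c1,p1,c2,p2,T1=None,T2=None):
    o1,d1=rays(c1,p1,T1);o2,d2=rays(c2,p2,T2);d1=d1[0];d2=d2[0]
    A=np.c_[d1,-d2];s=np.linalg.lstsq(A,o2-o1,rcond=None)[0]
    a=o1+d1*s[0];b=o2+d2*s[1];return (a+b)/2,np.linalg.norm(a-b)
def wristT(c,o):
    from scipy.spatial.transform import Rotation as R
    q=o["tool_rot"];T=np.eye(4);T[:3,:3]=R.from_quat([q[1],q[2],q[3],q[0]]).as_matrix();T[:3,3]=o["eef_pos"];return T@c["hand_eye"]
def rect(c,cnt,z,T=None):
    P=plane(c,cnt.reshape(-1,2),z,T)[:,:2]
    (cx,cy),(w,h),a=cv2.minAreaRect((P*1000).astype(np.float32))
    if w<h: w,h,a=h,w,a+90
    return np.round([cx/1000,cy/1000,w/1000,h/1000,(a+90)%180-90],4)
def mask(c,kind):
    H=cv2.cvtColor(c["color"],cv2.COLOR_RGB2HSV)
    if kind=="wood": m=cv2.inRange(H,(5,90,90),(22,255,255))
    if kind=="white": m=cv2.inRange(H,(0,0,110),(180,60,255))
    if kind=="dark": m=cv2.inRange(H,(0,0,0),(180,255,60))
    return m
def blobs(m,amin=100,roi=None):
    if roi: k=np.zeros_like(m);x0,y0,x1,y1=roi;k[y0:y1,x0:x1]=1;m=m*k
    cs=cv2.findContours(m,cv2.RETR_EXTERNAL,cv2.CHAIN_APPROX_NONE)[0]
    return sorted([x for x in cs if cv2.contourArea(x)>amin],key=lambda x:x[:,0,0].mean())
E
cat > m1.py <<'E'
from h import *
t=bot.read_camera("top");s=bot.read_camera("side")
for b in blobs(mask(t,"wood"),200,(180,220,325,300)): print("top block",rect(t,b,0.023),cv2.boundingRect(b))
for b in blobs(mask(s,"wood"),200,(260,160,360,290)):
    k=np.zeros(s["color"].shape[:2],np.uint8);cv2.drawContours(k,[b],-1,255,-1)
    v=s["color"][:,:,0][k>0].astype(np.float32)
    print("side",cv2.boundingRect(b),"R pct",np.percentile(v,[5,25,50,75,95]))
for n,roi,z in(("tray",(100,185,185,290),.046),("gauge",(215,155,292,215),.012),("cover",(320,195,390,295),.010)):
    for b in blobs(mask(t,"white"),800,roi): print(n,rect(t,b,z),cv2.boundingRect(b))
k=cv2.resize(s["color"][155:290,225:365],None,fx=4,fy=4,interpolation=2)
k2=cv2.resize(t["color"][150:300,190:315],None,fx=4,fy=4,interpolation=2)
cv2.imwrite("pics/s1.png",k[:,:,::-1]);cv2.imwrite("pics/t1.png",k2[:,:,::-1])
E
python3 m1.py
```

```text
top block [ 0.4616  0.1427  0.1144  0.0386 -1.4902] (196, 235, 14, 39)
top block [ 0.4412 -0.0528  0.1166  0.0361  2.9892] (261, 241, 15, 40)
top block [ 0.446  -0.1431  0.1176  0.038  -8.1043] (290, 239, 17, 41)
side (301, 172, 45, 23) R pct [123. 151. 158. 162. 166.]
side (307, 200, 37, 17) R pct [121.15 147.   153.   157.   163.  ]
tray [ 0.5108  0.3076  0.25    0.1585 -3.1371] (117, 195, 59, 86)
gauge [ 6.72300e-01 -1.39000e-02  1.99300e-01  1.31200e-01 -8.45361e+01] (221, 164, 68, 46)
cover [ 0.4928 -0.3195  0.2579  0.1579 -4.7053] (328, 200, 52, 87)
```

View pics/s1.png

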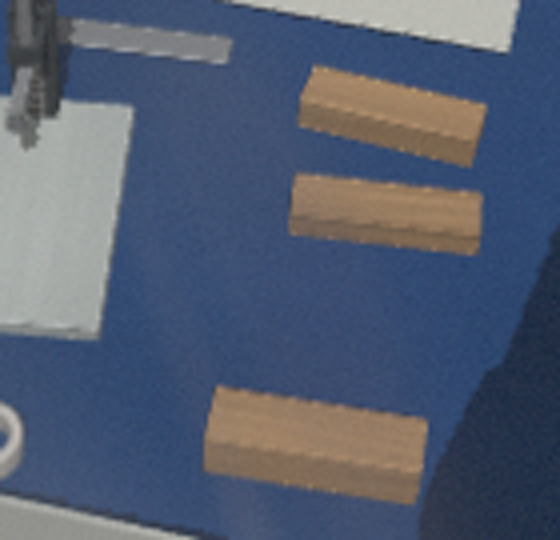

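View pics/t1.png

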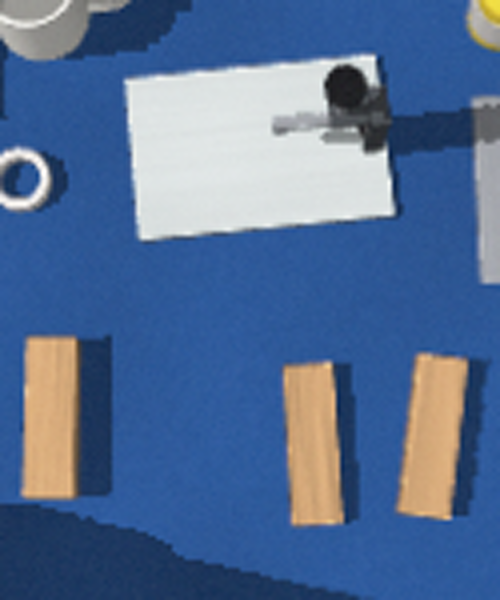

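```bash
cat >> h.py <<'E'
def go(x,y,z,phi=None,o=None):
    "turn (deg about tool z, done first), then shift in turned tool axes; phi = world angle of tool y"
    o=o or bot.get_obs();q=o["tool_rot"];p=np.array(o["eef_pos"])
    w,a,b,c=q;ty=np.array([2*(a*b-w*c),1-2*(a*a+c*c)]);cur=np.degrees(np.arctan2(ty[1],ty[0]))
    phi=cur if phi is None else phi
    turn=(cur-phi+180)%360-180
    r=np.radians(phi);Y=np.array([np.cos(r),np.sin(r)]);X=np.array([-Y[1],Y[0]])
    d=np.array([x,y])-p[:2]
    print("pos",p.round(4),"phi %.1f turn %.1f dx %.4f dy %.4f dz %.4f"%(cur,turn,d@X,d@Y,p[2]-z))
G=np.array([.6694,.016]);gy=np.array([-.0953,.9954])
E
python3 - <<'E'
from h import *
t=bot.read_camera("top");s=bot.read_camera("side")
b=blobs(mask(t,"dark"),20,(262,155,295,195))
for x in b: print(cv2.boundingRect(x),cv2.contourArea(x))
print("knob",plane(t,[[276.5,172]],.166),"expected",G-.09*gy)
# thickness: front-bottom corner vs front-top corner (side view)
for n,bot_,top_ in(("A",(418,503),(418,467)),("B",(479,254),(481,234)),("C",(471,166),(474,134)),("Al",(204,472),(206,436)),("Bl",(289,235),(291,214)),("Cl",(300,127),(302,99))):
    f=lambda p:[[p[0]/4+225,p[1]/4+155]]
    P=plane(s,f(bot_),0)[0]; o,d=rays(s,f(top_));d=d[0]
    k=((P-o)[:2]@d[:2])/(d[:2]@d[:2]);print(n,P.round(3),"h",(o+k*d)[2].round(4))
go(.446,.1415,.10,88.5)
E
```

```text
(271, 167, 16, 12) 81.5
knob [[ 0.67475447 -0.07428843  0.166     ]] expected [ 0.677977 -0.073586]
A [0.398 0.161 0.   ] h 0.0322
B [ 0.377 -0.036  0.   ] h 0.0179
C [ 0.388 -0.115  0.   ] h 0.0286
Al [0.519 0.164 0.   ] h 0.0333
Bl [ 0.497 -0.028  0.   ] h 0.0191
Cl [ 0.504 -0.13   0.   ] h 0.0255
pos [0.2892 0.6097 0.245 ] phi 64.6 turn -23.9 dx -0.1690 dy -0.4639 dz 0.1450
```

```bash
python3 -m inch '[[0,0,0,-8],[0,0,0,-8],[0,0,0,-7.9]]' 0.0854 30; python3 -m inch '[[-0.0154,-0.0422,0,0],[-0.0154,-0.0422,0,0],[-0.0154,-0.0422,0,0],[-0.0154,-0.0422,0,0],[-0.0154,-0.0422,0,0],[-0.0154,-0.0422,0,0],[-0.0154,-0.0422,0,0],[-0.0154,-0.0422,0,0],[-0.0154,-0.0422,0,0],[-0.0154,-0.0422,0,0],[-0.0154,-0.0422,0,0],[0,0,0,0]]'
python3 - <<'E'
from h import *
go(.446,.1415,.019,88.5)
o=bot.get_obs();c=bot.read_camera("wrist");T=wristT(c,o)
cv2.imwrite("pics/w1.png",c["color"][:,:,::-1])
for b in blobs(mask(c,"wood"),800): print(rect(c,b,.032,T),cv2.boundingRect(b))
E
```

```text
t: 0.6
eef_pos: [0.2892, 0.6099, 0.2452]
tool_rot: [-0.0, 0.01, 1.0, -0.0]
contact_force: [0.4, -0.4, 0.3]
gripper_width: 1.001
grasp_force: 0.0
t: 1.8
eef_pos: [0.4482, 0.1351, 0.2455]
tool_rot: [0.0, 0.018, 1.0, -0.001]
contact_force: [0.3, 0.5, -0.2]
gripper_width: 1.0
grasp_force: 0.0
pos [0.4482 0.1351 0.2455] phi 88.0 turn -0.5 dx 0.0024 dy 0.0063 dz 0.2265
[ 0.4436 -0.1292  0.1203  0.0516 -8.911 ] (24, 124, 44, 91)
[ 0.4379 -0.041   0.1145  0.0433  3.0528] (86, 118, 52, 90)
[0.4595 0.1444 0.1202 0.0369 0.0136] (243, 129, 31, 91)
```

View pics/w1.png

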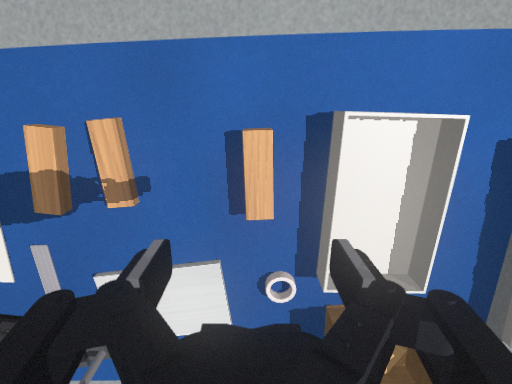

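The wrist view shows block A at (258,174) between the fingers, the other blocks at (112,162) and (47,169), the tray at right and the tape at (281,287). I'll lower onto A.

```bash
python3 -m inch '[[0.003,0.009,0.03,-1.5],[0,0,0.04,0],[0,0,0.04,0],[0,0,0.04,0],[0,0,0.03,0],[0,0,0.02,0],[0,0,0.015,0],[0,0,0.01,0],[0,0,0,0]]' 0.075; python3 -c "
from h import *
go(.445,.1443,.018,89.5)"
```

```text
t: 2.75
eef_pos: [0.443, 0.1513, 0.0193]
tool_rot: [-0.001, -0.001, 1.0, -0.0]
contact_force: [0.5, -0.5, 0.7]
gripper_width: 0.873
grasp_force: 0.0
pos [0.443  0.1513 0.0193] phi 90.1 turn 0.6 dx -0.0020 dy -0.0070 dz 0.0013
```

```bash
python3 -m inch '[[-0.002,-0.007,0.001,0.6],[0,0,0,0],[0,0,0,0]]'; python3 -m inch '[[0,0,0,0],[0,0,0,0],[0,0,0,0],[0,0,0,0],[0,0,0,0],[0,0,0,0]]' 0.02 40; python3 -m inch '[[0,0,-0.02,0],[0,0,-0.03,0],[0,0,-0.03,0],[0,0,-0.03,0],[0,0,0,0],[0,0,0,0]]';  python3 -c "
from h import *
go(*(G+.047*gy),.10,5.5)"
```

```text
t: 3.05
eef_pos: [0.4464, 0.1435, 0.02]
tool_rot: [0.001, 0.005, 1.0, 0.0]
contact_force: [-0.1, 1.0, -0.2]
gripper_width: 0.881
grasp_force: 0.0
t: 3.65
eef_pos: [0.446, 0.1438, 0.0197]
tool_rot: [0.0, 0.005, 1.0, 0.0]
contact_force: [-0.5, -0.4, 5.9]
gripper_width: 0.442
grasp_force: 40.2
t: 4.25
eef_pos: [0.4459, 0.1438, 0.1295]
tool_rot: [0.0, 0.005, 1.0, 0.0]
contact_force: [0.0, 0.4, -1.7]
gripper_width: 0.438
grasp_force: 40.7
pos [0.4459 0.1438 0.1295] phi 89.4 turn 83.9 dx -0.1016 dy 0.2103 dz 0.0295
```

```bash
python3 -m inch '[[0,0,0,8.4],[0,0,0,8.4],[0,0,0,8.4],[0,0,0,8.4],[0,0,0,8.4],[0,0,0,8.4],[0,0,0,8.4],[0,0,0,8.4],[0,0,0,8.4],[0,0,0,8.3],[0,0,0,0]]'; python3 -m inch '[[-0.017,0.035,0,0],[-0.017,0.035,0,0],[-0.017,0.035,0,0],[-0.017,0.035,0,0],[-0.017,0.035,0,0],[-0.0166,0.0353,0,0],[0,0,0.03,0],[0,0,0.03,0],[0,0,0,0],[0,0,0,0],[0,0,0,0]]';  python3 - <<'E'
from h import *
go(*(G+.015*gy),.036,5.5)
c=bot.read_camera("side");cv2.imwrite("pics/s2.png",cv2.resize(c["color"][120:270,160:320],None,fx=4,fy=4)[:,:,::-1])
E
```

```text
t: 5.35
eef_pos: [0.4448, 0.1432, 0.1279]
tool_rot: [-0.0, 0.673, 0.74, -0.002]
contact_force: [1.0, -0.6, -1.3]
gripper_width: 0.44
grasp_force: 40.7
t: 6.45
eef_pos: [0.6658, 0.0628, 0.0705]
tool_rot: [0.001, 0.672, 0.741, 0.001]
contact_force: [0.6, -0.4, -0.1]
gripper_width: 0.439
grasp_force: 40.6
pos [0.6658 0.0628 0.0705] phi 5.6 turn 0.1 dx -0.0319 dy -0.0008 dz 0.0345
```

View pics/s2.png

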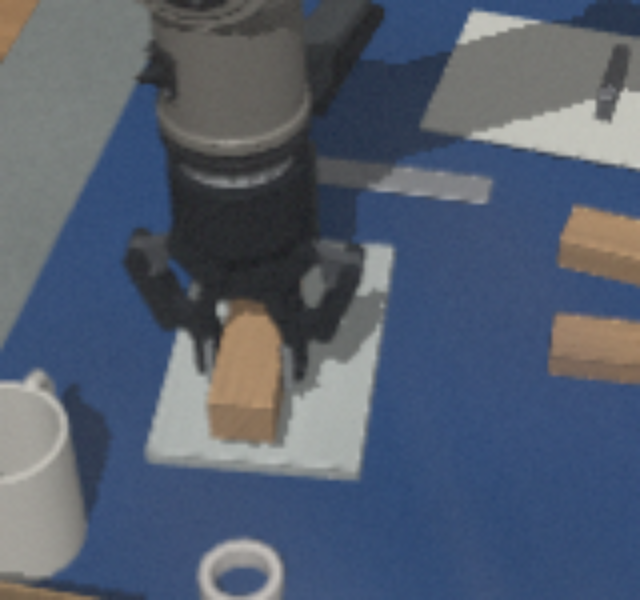

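```bash
python3 -m inch '[[0,0,0.02,0],[0,0,0.0145,0],[0,0,0,0],[-0.008,0,0,0],[-0.008,0,0,0],[-0.008,0,0,0],[-0.008,0,0,0],[0,0,0,0],[0,0,0.003,0],[0,0,0,0],[0,0,0,0]]';  python3 -c "
from h import *
go(*(G+.015*gy),.032,5.5)"
```

```text
t: 7.6
eef_pos: [0.6683, 0.0312, 0.0318]
tool_rot: [0.0, 0.672, 0.741, 0.0]
contact_force: [0.3, -1.0, 1.4]
gripper_width: 0.438
grasp_force: 40.9
pos [0.6683 0.0312 0.0318] phi 5.6 turn 0.1 dx -0.0002 dy -0.0003 dz -0.0002
```

```bash
python3 -m inch '[[0,0,0,0],[0,0,0,0],[0,0,0,0],[0,0,0,0]]' 0.06; python3 -m inch '[[0,0,-0.02,0],[0,0,-0.04,0],[0,0,-0.04,0],[0,0,-0.04,0],[0,0,-0.04,0],[0,0,0,0],[0,0,0,0]]' ; python3 -m inch '[[-0.035,0,0,0],[-0.035,0,0,0],[-0.035,0,0,0],[0,0,0,0],[0,0,0,0],[0,0,0,0]]' 0;  python3 - <<'E'
from h import *
print(bot.finger_overhang);go(.6765,-.074,.184,5.5)
o=bot.get_obs();c=bot.read_camera("wrist");cv2.imwrite("pics/w2.png",c["color"][:,:,::-1])
E
```

```text
t: 8.0
eef_pos: [0.668, 0.0311, 0.0317]
tool_rot: [-0.0, 0.672, 0.74, 0.0]
contact_force: [0.3, 0.1, 0.4]
gripper_width: 0.705
grasp_force: 0.0
t: 8.7
eef_pos: [0.6685, 0.031, 0.2128]
tool_rot: [0.001, 0.672, 0.74, 0.001]
contact_force: [-0.7, -0.1, -1.3]
gripper_width: 0.703
grasp_force: 0.0
t: 9.3
eef_pos: [0.6777, -0.0718, 0.2103]
tool_rot: [-0.001, 0.672, 0.741, -0.0]
contact_force: [-0.4, -0.8, -0.3]
gripper_width: 0.0
grasp_force: 0.0
0.014
pos [ 0.6777 -0.0718  0.2103] phi 5.6 turn 0.1 dx -0.0021 dy -0.0014 dz 0.0263
```

View pics/w2.png

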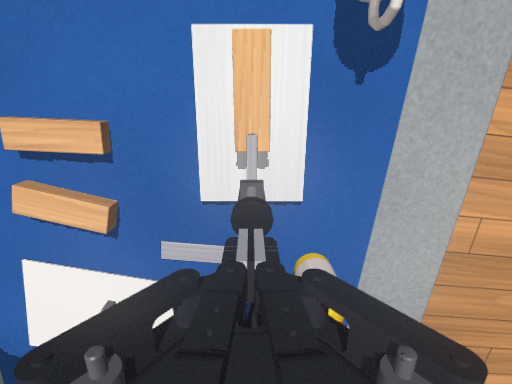

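The block lies under the foot (foot tip at (251,150), block spanning rows 28–152) with the knob at (252,217). I'll press it in small steps.

```bash
python3 -m inch '[[-0.002,-0.001,0.015,0],[0,0,0.01,0],[0,0,0.005,0],[0,0,0.005,0],[0,0,0.005,0],[0,0,0.004,0],[0,0,0,0],[0,0,0,0]]'; python3 -m inch '[[0,0,0.001,0],[0,0,0.001,0],[0,0,0,0],[0,0,0,0]]'
```

```text
t: 10.15
eef_pos: [0.6775, -0.0756, 0.168]
tool_rot: [-0.0, 0.672, 0.74, 0.0]
contact_force: [-0.5, 1.1, 2.5]
gripper_width: 0.002
grasp_force: 1.3
t: 10.55
eef_pos: [0.6776, -0.0757, 0.166]
tool_rot: [0.0, 0.672, 0.74, 0.0]
contact_force: [-1.2, 0.7, 2.4]
gripper_width: 0.006
grasp_force: 1.3
```

```bash
python3 -m inch '[[0,0,0.001,0],[0,0,0.001,0],[0,0,0.001,0],[0,0,0,0],[0,0,0,0]]'; python3 -m inch '[[0,0,0.001,0],[0,0,0,0],[0,0,0,0]]';python3 -m inch '[[0,0,0.0007,0],[0,0,0,0],[0,0,0,0]]'
```

```text
t: 11.05
eef_pos: [0.6776, -0.0757, 0.1629]
tool_rot: [0.0, 0.672, 0.74, 0.0]
contact_force: [-0.2, 1.6, 3.6]
gripper_width: -0.002
grasp_force: 1.4
t: 11.35
eef_pos: [0.6776, -0.0757, 0.1622]
tool_rot: [0.0, 0.672, 0.74, 0.0]
contact_force: [-0.5, 1.4, 5.4]
gripper_width: -0.0
grasp_force: 2.5
t: 11.65
eef_pos: [0.6776, -0.0757, 0.1621]
tool_rot: [0.0, 0.672, 0.74, 0.0]
contact_force: [-1.3, 1.5, 10.1]
gripper_width: -0.004
grasp_force: 4.5
```

```bash
python3 -m inch '[[0,0,0,0],[0,0,0,0],[0,0,0,0],[0,0,0,0],[0,0,0,0]]'; python3 -m inch '[[0,0,-0.01,0],[0,0,-0.02,0],[0,0,-0.02,0],[0.035,0,0,0],[0.035,0,0,0],[0.036,0.001,0,0],[0,0,0,0],[0,0,0,0]]'; python3 -m inch '[[0,0,0,0],[0,0,0,0],[0,0,0,0]]' 0.06; python3 -c "
from h import *
go(*(G+.015*gy),.032,5.5)"
```

```text
t: 12.15
eef_pos: [0.6776, -0.0758, 0.1621]
tool_rot: [0.0, 0.672, 0.74, 0.0]
contact_force: [-2.5, 1.9, 8.6]
gripper_width: -0.003
grasp_force: 4.5
t: 12.95
eef_pos: [0.6678, 0.0309, 0.2108]
tool_rot: [-0.0, 0.671, 0.741, -0.0]
contact_force: [-0.5, -0.3, 0.9]
gripper_width: -0.001
grasp_force: 0.0
t: 13.25
eef_pos: [0.6682, 0.0283, 0.2111]
tool_rot: [0.0, 0.673, 0.74, -0.0]
contact_force: [1.1, 0.5, 0.9]
gripper_width: 0.508
grasp_force: 0.0
pos [0.6682 0.0283 0.2111] phi 5.4 turn -0.1 dx 0.0026 dy 0.0001 dz 0.1791
```

```bash
python3 -m inch '[[0.001,0,0.04,0],[0,0,0.04,0],[0,0,0.04,0],[0,0,0.03,0],[0,0,0.02,0],[0,0,0.009,0],[0,0,0,0],[0,0,0,0]]';python3 -m inch '[[0,0,0,0],[0,0,0,0],[0,0,0,0],[0,0,0,0]]' 0.02 40; python3 -m inch '[[0,0,-0.004,0],[0.01,0,0,0],[0.015,0,0,0],[0.015,0,0,0],[0,0,-0.03,0],[0,0,-0.04,0],[0,0,-0.04,0],[0,0,0,0],[0,0,0,0]]'; python3 -c "
from h import *
go(.53,.3,.16,-3.1)"
```

```text
t: 14.05
eef_pos: [0.6689, 0.0305, 0.0332]
tool_rot: [0.001, 0.672, 0.74, 0.001]
contact_force: [0.1, 1.0, 0.7]
gripper_width: 0.697
grasp_force: 0.0
t: 14.45
eef_pos: [0.6693, 0.0309, 0.0338]
tool_rot: [0.001, 0.672, 0.74, 0.001]
contact_force: [-1.1, -0.2, 6.4]
gripper_width: 0.436
grasp_force: 42.4
t: 15.35
eef_pos: [0.6644, 0.0727, 0.1468]
tool_rot: [0.0, 0.671, 0.741, 0.001]
contact_force: [-0.7, 0.1, -1.2]
gripper_width: 0.437
grasp_force: 41.6
pos [0.6644 0.0727 0.1468] phi 5.6 turn 8.7 dx 0.2197 dy -0.1465 dz -0.0132
```

```bash
python3 -m inch '[[0,0,0,4.4],[0,0,0,4.3],[0.035,-0.037,-0.01,0],[0.035,-0.037,-0.01,0],[0.035,-0.037,-0.01,0],[0.035,-0.036,-0.01,0],[0,0,-0.01,0],[0,0,0,0],[0,0,0,0],[0,0,0,0],[0,0,0,0]]'
python3 - <<'E'
from h import *
go(.53,.22,.2,-3.1)
o=bot.get_obs();c=bot.read_camera("wrist");T=wristT(c,o)
np.save("T.npy",T)
cv2.imwrite("pics/w3.png",c["color"][:,:,::-1])
E
```

```text
t: 16.45
eef_pos: [0.5301, 0.2123, 0.194]
tool_rot: [0.0, 0.727, 0.686, -0.001]
contact_force: [-0.5, 0.3, -1.4]
gripper_width: 0.438
grasp_force: 41.5
pos [0.5301 0.2123 0.194 ] phi -3.3 turn -0.2 dx 0.0077 dy -0.0005 dz -0.0060
```

View pics/w3.png

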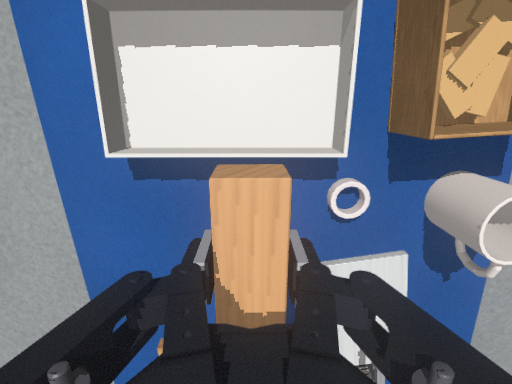

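The tray rim's outer near corners are at about (106,158) and (346,158), and its long edge runs level. The block is held straight.

Run:
```python
from h import *
c=bot.read_camera("wrist");T=np.load("T.npy")
P=plane(c,[[106,158],[346,158],[361,2],[84,2]],.046,T)[:,:2];print(P.round(4))
d=P[1]-P[0];L=np.linalg.norm(d);d/=L;n=np.array([-d[1],d[0]]);a=np.degrees(np.arctan2(d[1],d[0]))
C=(P[0]+P[1])/2+.074*n;print("len",L,"ang",a,"centre",C.round(4))
for k in(.076,0,-.076):
    S=C+k*d;print(k,"slot",S.round(4));go(*(S+.015*n),.08,a)
```

```text
[[0.3823 0.2453]
 [0.629  0.2311]
 [0.6365 0.3704]
 [0.3915 0.3851]]
len 0.24712212546679954 ang -3.297443983497473 centre [0.5099 0.312 ]
0.076 slot [0.5858 0.3077]
pos [0.5301 0.2127 0.1942] phi -3.3 turn 0.0 dx 0.1131 dy 0.0501 dz 0.1142
0 slot [0.5099 0.312 ]
pos [0.5301 0.2127 0.1942] phi -3.3 turn 0.0 dx 0.1131 dy -0.0259 dz 0.1142
-0.076 slot [0.434  0.3164]
pos [0.5301 0.2127 0.1942] phi -3.3 turn 0.0 dx 0.1131 dy -0.1019 dz 0.1142
```

```bash
python3 -m inch '[[0.04,0.017,0,0],[0.04,0.017,0,0],[0.033,0.016,0,0],[0,0,0,0],[0,0,0.04,0],[0,0,0.04,0],[0,0,0.04,0],[0,0,0.02,0],[0,0,0.015,0],[0,0,0.008,0],[0,0,0,0],[0,0,0,0]]'; python3 -c "
from h import *
go(.5866,.3227,.0265,-3.3)"
```

```text
t: 17.75
eef_pos: [0.5869, 0.3239, 0.0329]
tool_rot: [0.0, 0.726, 0.687, 0.001]
contact_force: [0.8, -0.4, -0.7]
gripper_width: 0.437
grasp_force: 41.5
pos [0.5869 0.3239 0.0329] phi -3.2 turn 0.1 dx -0.0012 dy -0.0002 dz 0.0064
```

```bash
python3 -m inch '[[-0.001,0,0.004,0],[0,0,0.0025,0],[0,0,0,0],[0,0,0,0]]'; python3 -m inch '[[0,0,0,0],[0,0,0,0],[0,0,0,0]]' 0.046;  python3 -m inch '[[0,0,-0.02,0],[0,0,-0.04,0],[0,0,-0.04,0],[0,0,-0.04,0],[0,0,-0.04,0],[0,0,0,0],[0,0,0,0]]'
python3 - <<'E'
from h import *
t=bot.read_camera("top");
for b in blobs(mask(t,"wood"),100,(100,190,325,300)): print("top block",rect(t,b,0.023),cv2.boundingRect(b))
cv2.imwrite("pics/t2.png",t["color"][:,:,::-1])
go(.433,-.139,.2,82)
E
```

```text
t: 18.15
eef_pos: [0.5864, 0.3229, 0.0257]
tool_rot: [0.0, 0.726, 0.687, 0.001]
contact_force: [-0.4, -0.1, 2.1]
gripper_width: 0.433
grasp_force: 41.7
t: 18.45
eef_pos: [0.5858, 0.3228, 0.0252]
tool_rot: [-0.0, 0.726, 0.687, -0.0]
contact_force: [-0.2, 0.4, 0.7]
gripper_width: 0.539
grasp_force: 0.0
t: 19.15
eef_pos: [0.5863, 0.323, 0.2063]
tool_rot: [-0.0, 0.726, 0.687, 0.001]
contact_force: [-0.2, -0.2, -0.4]
gripper_width: 0.535
grasp_force: 0.0
top block [5.86700e-01 3.07700e-01 1.24100e-01 3.83000e-02 8.67005e+01] (131, 206, 40, 14)
top block [ 0.4412 -0.0528  0.1166  0.0361  2.9892] (261, 241, 15, 40)
top block [ 0.4457 -0.1427  0.1169  0.0374 -7.9964] (290, 239, 16, 41)
pos [0.5854 0.3227 0.2047] phi -3.2 turn -85.2 dx 0.0867 dy -0.4784 dz 0.0047
```

View pics/t2.png

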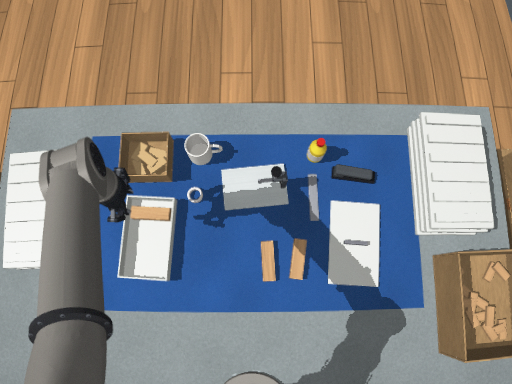

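```bash
python3 -m inch '[[0,0,0,-8.5],[0,0,0,-8.5],[0,0,0,-8.5],[0,0,0,-8.5],[0,0,0,-8.5],[0,0,0,-8.5],[0,0,0,-8.5],[0,0,0,-8.5],[0,0,0,-8.5],[0,0,0,-8.5],[0,0,0,0],[0,0,0,0]]' 0.075; python3 -m inch '[[0.008,-0.043,0,0],[0.008,-0.043,0,0],[0.008,-0.043,0,0],[0.008,-0.043,0,0],[0.008,-0.043,0,0],[0.008,-0.043,0,0],[0.008,-0.043,0,0],[0.008,-0.043,0,0],[0.008,-0.043,0,0],[0.008,-0.043,0,0],[0.008,-0.043,0,0],[0,0,0,0]]';  python3 -m inch '[[0,0,0.02,0],[0,0,0,0],[0,0,0,0]]';python3 - <<'E'
from h import *
go(.4308,-.1406,.02,82)
o=bot.get_obs();c=bot.read_camera("wrist");T=wristT(c,o)
for b in blobs(mask(c,"wood"),800): print(rect(c,b,.026,T),cv2.boundingRect(b))
E
```

```text
t: 20.4
eef_pos: [0.5853, 0.3223, 0.2038]
tool_rot: [-0.001, 0.073, 0.997, -0.001]
contact_force: [0.1, 0.8, 0.2]
gripper_width: 0.881
grasp_force: 0.0
t: 21.6
eef_pos: [0.4289, -0.1382, 0.2051]
tool_rot: [-0.001, 0.077, 0.997, -0.001]
contact_force: [0.2, 0.9, -0.6]
gripper_width: 0.875
grasp_force: 0.0
t: 21.9
eef_pos: [0.4314, -0.1323, 0.185]
tool_rot: [-0.001, 0.072, 0.997, 0.0]
contact_force: [0.1, 0.1, -0.1]
gripper_width: 0.882
grasp_force: 0.0
pos [ 0.4314 -0.1323  0.185 ] phi 81.8 turn -0.2 dx -0.0005 dy -0.0083 dz 0.1650
[ 0.444  -0.1412  0.1202  0.037  -8.2041] (227, 136, 35, 105)
[ 0.438  -0.0541  0.1176  0.0384  2.9868] (298, 118, 47, 109)
```

```bash
python3 -m inch '[[0.001,-0.007,0.04,0],[0,0,0.04,0],[0,0,0.04,0],[0,0,0.025,0],[0,0,0.015,0],[0,0,0.005,0],[0,0,0,0],[0,0,0,0]]' 0.062;python3 -m inch '[[0,0,0,0],[0,0,0,0],[0,0,0,0],[0,0,0,0],[0,0,0,0]]' 0.02 40; python3 -m inch '[[0,0,-0.02,0],[0,0,-0.03,0],[0,0,-0.03,0],[0,0,-0.03,0],[0,0,0,0],[0,0,0,0]]';  python3 -c "
from h import *
go(*(G+.05*gy),.07,5.5)"
```

```text
t: 22.75
eef_pos: [0.4306, -0.1397, 0.0212]
tool_rot: [0.001, 0.071, 0.997, -0.0]
contact_force: [-0.1, 0.5, -0.0]
gripper_width: 0.727
grasp_force: 0.0
t: 23.25
eef_pos: [0.4304, -0.1398, 0.0213]
tool_rot: [0.001, 0.071, 0.997, 0.0]
contact_force: [-1.3, -0.2, 8.3]
gripper_width: 0.434
grasp_force: 40.0
t: 23.85
eef_pos: [0.43, -0.1396, 0.1309]
tool_rot: [0.001, 0.071, 0.997, 0.0]
contact_force: [-0.3, -0.8, -0.6]
gripper_width: 0.429
grasp_force: 41.0
pos [ 0.43   -0.1396  0.1309] phi 81.8 turn 76.3 dx 0.1819 dy 0.2532 dz 0.0609
```

```bash
python3 -m inch '[[0,0,0,8.5],[0,0,0,8.5],[0,0,0,8.5],[0,0,0,8.5],[0,0,0,8.5],[0,0,0,8.5],[0,0,0,8.5],[0,0,0,8.5],[0,0,0,8.3],[0,0,0,0],[0,0,0,0]]'; python3 -m inch '[[0.037,0,0,0],[0.037,0.01,0,0],[0.037,0.03,0,0],[0.037,0.04,0,0],[0.034,0.04,0,0],[0,0.045,0,0],[0,0.045,0,0],[0,0.043,0,0],[0,0,0.03,0],[0,0,0.03,0],[0,0,0,0],[0,0,0,0]]';  python3 -m inch '[[0,0,0,0],[0,0,0,0]]';python3 - <<'E'
from h import *
go(*(G+.015*gy),.0365,5.5)
E
```

```text
t: 24.95
eef_pos: [0.429, -0.1395, 0.1295]
tool_rot: [-0.001, 0.671, 0.742, -0.001]
contact_force: [-0.2, 0.3, -1.0]
gripper_width: 0.436
grasp_force: 41.1
t: 26.15
eef_pos: [0.6586, 0.0603, 0.0698]
tool_rot: [-0.001, 0.672, 0.741, -0.001]
contact_force: [-0.8, -0.0, -1.1]
gripper_width: 0.434
grasp_force: 40.9
t: 26.35
eef_pos: [0.6602, 0.0607, 0.0721]
tool_rot: [0.001, 0.672, 0.741, 0.001]
contact_force: [0.7, -0.1, -0.2]
gripper_width: 0.439
grasp_force: 40.9
pos [0.6602 0.0607 0.0721] phi 5.6 turn 0.1 dx -0.0303 dy 0.0049 dz 0.0356
```

```bash
python3 -m inch '[[0,0.005,0.02,0],[0,0,0.0155,0],[0,0,0,0],[-0.008,0,0,0],[-0.008,0,0,0],[-0.008,0,0,0],[-0.006,0,0,0],[0,0,0,0],[0,0,0.003,0],[0,0,0,0],[0,0,0,0]]'; python3 -m inch '[[0,0,0,0],[0,0,0,0],[0,0,0,0],[0,0,0,0]]' 0.06; python3 -m inch '[[0,0,-0.02,0],[0,0,-0.04,0],[0,0,-0.04,0],[0,0,-0.04,0],[0,0,-0.04,0],[0,0,0,0],[0,0,0,0]]' ; python3 -m inch '[[-0.035,0,0,0],[-0.035,0,0,0],[-0.035,0,0,0],[0,0,0,0],[0,0,0,0],[0,0,0,0]]' 0
python3 - <<'E'
from h import *
go(.677,-.0745,.168,5.5)
c=bot.read_camera("wrist");T=wristT(c,bot.get_obs())
for b in blobs(mask(c,"wood"),800,(180,0,330,384)): print(rect(c,b,.038,T),cv2.boundingRect(b),G)
E
```

```text
t: 27.45
eef_pos: [0.6676, 0.0307, 0.033]
tool_rot: [0.0, 0.672, 0.74, 0.0]
contact_force: [-3.6, -2.6, 9.0]
gripper_width: 0.436
grasp_force: 42.7
t: 27.85
eef_pos: [0.667, 0.0316, 0.0315]
tool_rot: [-0.0, 0.672, 0.741, -0.0]
contact_force: [-0.0, 0.5, 0.0]
gripper_width: 0.703
grasp_force: 0.0
t: 28.55
eef_pos: [0.6674, 0.0314, 0.2126]
tool_rot: [0.0, 0.672, 0.74, 0.001]
contact_force: [-0.5, -0.5, -1.1]
gripper_width: 0.701
grasp_force: 0.0
t: 29.15
eef_pos: [0.6767, -0.0714, 0.2103]
tool_rot: [-0.001, 0.672, 0.741, -0.0]
contact_force: [0.9, 0.3, 0.0]
gripper_width: -0.001
grasp_force: 0.0
pos [ 0.6767 -0.0714  0.2103] phi 5.6 turn 0.1 dx -0.0031 dy -0.0000 dz 0.0423
[ 6.68700e-01  1.55000e-02  1.18000e-01  3.70000e-02 -8.41139e+01] (233, 32, 38, 120) [0.6694 0.016 ]
```

Placed on target. Stop is expected at TCP z ≈ 0.156.

```bash
python3 -m inch '[[-0.003,0,0.015,0],[0,0,0.01,0],[0,0,0.005,0],[0,0,0.005,0],[0,0,0.005,0],[0,0,0.005,0],[0,0,0.005,0],[0,0,0.002,0],[0,0,0,0],[0,0,0,0]]'; python3 -m inch '[[0,0,0.001,0],[0,0,0,0],[0,0,0,0]]';python3 -m inch '[[0,0,0.001,0],[0,0,0,0],[0,0,0,0]]'
```

```text
t: 30.2
eef_pos: [0.6775, -0.0761, 0.1599]
tool_rot: [-0.0, 0.672, 0.74, 0.0]
contact_force: [-1.6, 1.2, 3.5]
gripper_width: -0.001
grasp_force: 1.5
t: 30.5
eef_pos: [0.6776, -0.0762, 0.1589]
tool_rot: [0.0, 0.672, 0.74, 0.0]
contact_force: [-0.9, 1.4, 2.4]
gripper_width: 0.002
grasp_force: 1.6
t: 30.8
eef_pos: [0.6776, -0.0762, 0.1578]
tool_rot: [0.0, 0.672, 0.74, 0.0]
contact_force: [-1.7, 1.9, 2.9]
gripper_width: 0.003
grasp_force: 1.6
```

```bash
python3 -m inch '[[0,0,0.001,0],[0,0,0,0],[0,0,0,0]]';python3 -m inch '[[0,0,0.001,0],[0,0,0,0],[0,0,0,0]]';python3 -m inch '[[0,0,0.0005,0],[0,0,0,0],[0,0,0,0]]'
```

```text
t: 31.1
eef_pos: [0.6776, -0.0762, 0.1568]
tool_rot: [0.0, 0.672, 0.74, 0.0]
contact_force: [-1.3, 2.5, 2.4]
gripper_width: -0.002
grasp_force: 1.6
t: 31.4
eef_pos: [0.6776, -0.0762, 0.1562]
tool_rot: [0.0, 0.672, 0.74, 0.0]
contact_force: [-1.5, 2.1, 6.1]
gripper_width: -0.003
grasp_force: 2.9
t: 31.7
eef_pos: [0.6777, -0.0762, 0.1561]
tool_rot: [0.0, 0.672, 0.74, 0.0]
contact_force: [-2.3, 1.7, 8.7]
gripper_width: -0.001
grasp_force: 4.4
```

```bash
python3 -m inch '[[0,0,0,0],[0,0,0,0],[0,0,0,0],[0,0,0,0],[0,0,0,0]]'; python3 -m inch '[[0,0,-0.01,0],[0,0,-0.02,0],[0,0,-0.02,0],[0.035,0,0,0],[0.035,0,0,0],[0.037,0.001,0,0],[0,0,0,0],[0,0,0,0]]'; python3 -m inch '[[0,0,0,0],[0,0,0,0],[0,0,0,0]]' 0.06; python3 -c "
from h import *
go(*(G+.015*gy),.033,5.5)"
```

```text
t: 32.2
eef_pos: [0.6777, -0.0762, 0.1561]
tool_rot: [0.0, 0.672, 0.74, 0.0]
contact_force: [-3.8, 2.6, 8.2]
gripper_width: 0.001
grasp_force: 4.3
t: 33.0
eef_pos: [0.668, 0.0312, 0.2051]
tool_rot: [0.0, 0.671, 0.741, -0.0]
contact_force: [1.1, -1.4, -0.3]
gripper_width: 0.002
grasp_force: 0.0
t: 33.3
eef_pos: [0.6682, 0.0287, 0.2053]
tool_rot: [0.0, 0.673, 0.74, -0.0]
contact_force: [0.3, 0.1, -0.6]
gripper_width: 0.503
grasp_force: 0.0
pos [0.6682 0.0287 0.2053] phi 5.4 turn -0.1 dx 0.0022 dy 0.0000 dz 0.1723
```

```bash
python3 -m inch '[[0.002,0,0.04,0],[0,0,0.04,0],[0,0,0.04,0],[0,0,0.03,0],[0,0,0.015,0],[0,0,0.0075,0],[0,0,0,0],[0,0,0,0]]';python3 -m inch '[[0,0,0,0],[0,0,0,0],[0,0,0,0],[0,0,0,0]]' 0.02 40; python3 -m inch '[[0,0,-0.004,0],[0.01,0,0,0],[0.015,0,0,0],[0.015,0,0,0],[0,0,-0.03,0],[0,0,-0.04,0],[0,0,-0.04,0],[0,0,0,0],[0,0,0,0],[0,0,0,0]]'; python3 -c "
from h import *
go(.51075,.327,.16,-3.3)"
```

```text
t: 34.1
eef_pos: [0.6692, 0.0321, 0.0343]
tool_rot: [0.001, 0.672, 0.74, 0.001]
contact_force: [1.0, 0.8, 0.9]
gripper_width: 0.702
grasp_force: 0.0
t: 34.5
eef_pos: [0.6691, 0.0324, 0.0344]
tool_rot: [0.001, 0.672, 0.74, 0.001]
contact_force: [-1.1, -0.0, 6.4]
gripper_width: 0.433
grasp_force: 42.2
t: 35.5
eef_pos: [0.663, 0.0736, 0.1453]
tool_rot: [-0.001, 0.672, 0.741, -0.001]
contact_force: [-0.2, -0.4, -1.3]
gripper_width: 0.435
grasp_force: 41.4
pos [0.663  0.0736 0.1453] phi 5.6 turn 8.9 dx 0.2442 dy -0.1665 dz -0.0147
```

```bash
python3 -m inch '[[0,0,0,4.4],[0,0,0,4.5],[0.04,-0.028,-0.01,0],[0.041,-0.028,0,0],[0.041,-0.028,0,0],[0.041,-0.028,0,0],[0.041,-0.028,0,0],[0.04,-0.0265,0,0],[0,0,0,0],[0,0,0,0],[0,0,0,0]]'; python3 -c "
from h import *
go(.51075,.327,.0267,-3.3)"
```

```text
t: 36.6
eef_pos: [0.5123, 0.3241, 0.1559]
tool_rot: [0.0, 0.728, 0.686, -0.001]
contact_force: [0.1, 0.5, -0.4]
gripper_width: 0.431
grasp_force: 41.3
pos [0.5123 0.3241 0.1559] phi -3.4 turn -0.1 dx 0.0028 dy -0.0017 dz 0.1292
```

```bash
python3 -m inch '[[0.002,-0.0015,0.03,0],[0,0,0.04,0],[0,0,0.03,0],[0,0,0.015,0],[0,0,0.01,0],[0,0,0.004,0],[0,0,0,0],[0,0,0,0]]'; python3 -m inch '[[0,0,0,0],[0,0,0,0],[0,0,0,0]]' 0.046;  python3 -m inch '[[0,0,-0.02,0],[0,0,-0.04,0],[0,0,-0.04,0],[0,0,-0.04,0],[0,0,-0.04,0],[0,0,0,0],[0,0,0,0]]'
python3 - <<'E'
from h import *
t=bot.read_camera("top");
for b in blobs(mask(t,"wood"),100,(100,190,325,300)): print("top block",rect(t,b,0.02),cv2.boundingRect(b))
go(.427,-.0535,.2,93)
E
```

```text
t: 37.4
eef_pos: [0.5117, 0.328, 0.0289]
tool_rot: [0.0, 0.728, 0.686, 0.001]
contact_force: [-1.0, -1.0, -1.4]
gripper_width: 0.436
grasp_force: 41.3
t: 37.7
eef_pos: [0.5111, 0.3279, 0.0283]
tool_rot: [-0.0, 0.728, 0.686, 0.0]
contact_force: [0.3, 0.5, 0.2]
gripper_width: 0.538
grasp_force: 0.0
t: 38.4
eef_pos: [0.5111, 0.328, 0.2088]
tool_rot: [-0.0, 0.728, 0.686, 0.001]
contact_force: [-0.3, -0.2, -0.8]
gripper_width: 0.539
grasp_force: 0.0
top block [5.11200e-01 3.11200e-01 1.20600e-01 3.75000e-02 8.59796e+01] (129, 230, 39, 15)
top block [5.87000e-01 3.08500e-01 1.24400e-01 3.81000e-02 8.67235e+01] (131, 206, 40, 14)
top block [ 0.4409 -0.0529  0.1162  0.0362  2.9892] (261, 241, 15, 40)
pos [0.5104 0.3277 0.2075] phi -3.4 turn -96.4 dx 0.1032 dy -0.3763 dz 0.0075
```

```bash
python3 -m inch '[[0,0,0,-8],[0,0,0,-8],[0,0,0,-8],[0,0,0,-8],[0,0,0,-8],[0,0,0,-8],[0,0,0,-8],[0,0,0,-8],[0,0,0,-8],[0,0,0,-8],[0,0,0,-8],[0,0,0,-8.4]]' 0.062; python3 -m inch '[[0,0,0,0],[0.01,-0.038,0,0],[0.01,-0.038,0,0],[0.01,-0.038,0,0],[0.01,-0.038,0,0],[0.01,-0.038,0,0],[0.01,-0.038,0,0],[0.01,-0.038,0,0],[0.01,-0.038,0,0],[0.01,-0.038,0,0],[0.01,-0.034,0,0],[0,0,0,0]]';  python3 -m inch '[[0,0,0.02,0],[0,0,0,0],[0,0,0,0]]';python3 - <<'E'
from h import *
go(.4305,-.0537,.0205,93)
o=bot.get_obs();c=bot.read_camera("wrist");T=wristT(c,o)
for b in blobs(mask(c,"wood"),800): print(rect(c,b,.02,T),cv2.boundingRect(b))
E
```

```text
t: 39.65
eef_pos: [0.5099, 0.3271, 0.2058]
tool_rot: [-0.001, -0.029, 1.0, -0.001]
contact_force: [-0.0, 0.5, -0.4]
gripper_width: 0.729
grasp_force: 0.0
t: 40.85
eef_pos: [0.4287, -0.0575, 0.207]
tool_rot: [-0.001, -0.021, 1.0, -0.0]
contact_force: [-0.4, 1.1, 0.7]
gripper_width: 0.726
grasp_force: 0.0
t: 41.15
eef_pos: [0.4304, -0.0526, 0.1873]
tool_rot: [-0.001, -0.026, 1.0, -0.0]
contact_force: [0.3, 0.3, 0.3]
gripper_width: 0.726
grasp_force: 0.0
pos [ 0.4304 -0.0526  0.1873] phi 93.0 turn -0.0 dx -0.0000 dy -0.0011 dz 0.1668
[ 0.4397 -0.0511  0.1187  0.037   2.7964] (235, 132, 34, 102)
[ 0.5864  0.2935  0.0589  0.0475 -2.7422] (479, 285, 33, 38)
```

```bash
python3 -m inch '[[0,0,0.04,0],[0,0,0.04,0],[0,0,0.04,0],[0,0,0.025,0],[0,0,0.015,0],[0,0,0.0065,0],[0,0,0,0],[0,0,0,0]]' 0.062;python3 -m inch '[[0,0,0,0],[0,0,0,0],[0,0,0,0],[0,0,0,0],[0,0,0,0]]' 0.02 40; python3 -m inch '[[0,0,-0.02,0],[0,0,-0.03,0],[0,0,-0.03,0],[0,0,-0.03,0],[0,0,0,0],[0,0,0,0]]';  python3 -c "
from h import *
go(*(G+.044*gy),.07,5.5)"
```

```text
t: 42.0
eef_pos: [0.4317, -0.053, 0.022]
tool_rot: [0.001, -0.026, 1.0, 0.0]
contact_force: [0.1, -0.5, 1.2]
gripper_width: 0.723
grasp_force: 0.0
t: 42.5
eef_pos: [0.4316, -0.053, 0.0223]
tool_rot: [0.001, -0.027, 1.0, 0.0]
contact_force: [-0.5, 1.0, 7.9]
gripper_width: 0.432
grasp_force: 39.5
t: 43.1
eef_pos: [0.4312, -0.0528, 0.1319]
tool_rot: [0.001, -0.027, 1.0, 0.0]
contact_force: [-0.6, -1.0, -1.7]
gripper_width: 0.429
grasp_force: 41.3
pos [ 0.4312 -0.0528  0.1319] phi 93.1 turn 87.6 dx 0.0896 dy 0.2437 dz 0.0619
```

```bash
python3 -m inch '[[0,0,0,8],[0,0,0,8],[0,0,0,8],[0,0,0,8],[0,0,0,8],[0,0,0,8],[0,0,0,8],[0,0,0,8],[0,0,0,8],[0,0,0,8],[0,0,0,7.6],[0,0,0,0]]'; python3 -m inch '[[0.045,0,0,0],[0.045,0.02,0,0],[0,0.04,0,0],[0,0.04,0,0],[0,0.045,0,0],[0,0.045,0,0],[0,0.03,0,0],[0,0.024,0,0],[0,0,0.03,0],[0,0,0.03,0],[0,0,0,0],[0,0,0,0]]';  python3 -m inch '[[0,0,0,0],[0,0,0,0]]';python3 - <<'E'
from h import *
go(*(G+.008*gy),.0375,5.5)
E
```

```text
t: 44.3
eef_pos: [0.4299, -0.0532, 0.1302]
tool_rot: [-0.0, 0.673, 0.739, -0.001]
contact_force: [0.2, 0.7, -1.2]
gripper_width: 0.433
grasp_force: 41.3
t: 45.5
eef_pos: [0.6646, 0.0592, 0.0705]
tool_rot: [-0.001, 0.672, 0.74, -0.001]
contact_force: [-0.2, 1.1, 0.4]
gripper_width: 0.43
grasp_force: 41.2
t: 45.7
eef_pos: [0.6662, 0.0595, 0.0729]
tool_rot: [0.001, 0.673, 0.74, 0.001]
contact_force: [0.6, 0.5, -1.0]
gripper_width: 0.435
grasp_force: 41.2
pos [0.6662 0.0595 0.0729] phi 5.5 turn -0.0 dx -0.0356 dy -0.0010 dz 0.0354
```

```bash
python3 -m inch '[[0,-0.001,0.02,0],[0,0,0.0155,0],[0,0,0,0],[-0.01,0,0,0],[-0.01,0,0,0],[-0.01,0,0,0],[-0.0055,0,0,0],[0,0,0,0],[0,0,0.003,0],[0,0,0,0],[0,0,0,0]]'; python3 -m inch '[[0,0,0,0],[0,0,0,0],[0,0,0,0],[0,0,0,0]]' 0.06; python3 -m inch '[[0,0,-0.02,0],[0,0,-0.04,0],[0,0,-0.04,0],[0,0,-0.04,0],[0,0,-0.04,0],[0,0,0,0],[0,0,0,0]]' ; python3 -m inch '[[-0.033,0,0,0],[-0.033,0,0,0],[-0.033,0,0,0],[0,0,0,0],[0,0,0,0],[0,0,0,0]]' 0
python3 - <<'E'
from h import *
go(.677,-.0745,.158,5.5)
c=bot.read_camera("wrist");T=wristT(c,bot.get_obs())
for b in blobs(mask(c,"wood"),800,(180,0,330,384)): print(rect(c,b,.032,T),cv2.boundingRect(b),G)
E
```

```text
t: 46.8
eef_pos: [0.668, 0.0237, 0.0339]
tool_rot: [0.0, 0.673, 0.74, 0.0]
contact_force: [-3.0, -1.0, 7.8]
gripper_width: 0.433
grasp_force: 43.3
t: 47.2
eef_pos: [0.6675, 0.0245, 0.0325]
tool_rot: [-0.0, 0.673, 0.74, -0.0]
contact_force: [0.1, -0.1, 0.1]
gripper_width: 0.702
grasp_force: 0.0
t: 47.9
eef_pos: [0.6682, 0.024, 0.2149]
tool_rot: [0.001, 0.673, 0.74, 0.001]
contact_force: [0.2, -0.1, -0.3]
gripper_width: 0.704
grasp_force: 0.0
t: 48.5
eef_pos: [0.6767, -0.0729, 0.2118]
tool_rot: [-0.001, 0.672, 0.74, -0.0]
contact_force: [0.4, 0.3, -0.2]
gripper_width: 0.002
grasp_force: 0.0
pos [ 0.6767 -0.0729  0.2118] phi 5.5 turn 0.0 dx -0.0016 dy 0.0002 dz 0.0538
[ 6.68400e-01  1.50000e-02  1.17700e-01  3.70000e-02 -8.41726e+01] (233, 33, 37, 117) [0.6694 0.016 ]
```

Expected stop at TCP z ≈ 0.150.

```bash
python3 -m inch '[[-0.001,0,0.015,0],[0,0,0.01,0],[0,0,0.005,0],[0,0,0.005,0],[0,0,0.005,0],[0,0,0.005,0],[0,0,0.005,0],[0,0,0.005,0],[0,0,0.003,0],[0,0,0,0],[0,0,0,0]]'; python3 -m inch '[[0,0,0.001,0],[0,0,0.001,0],[0,0,0,0],[0,0,0,0]]'; python3 -m inch '[[0,0,0.001,0],[0,0,0,0],[0,0,0,0]]'
```

```text
t: 49.65
eef_pos: [0.6771, -0.0753, 0.1549]
tool_rot: [-0.0, 0.673, 0.74, 0.0]
contact_force: [-1.3, 1.9, 3.0]
gripper_width: 0.001
grasp_force: 1.7
t: 50.05
eef_pos: [0.6772, -0.0754, 0.1528]
tool_rot: [0.0, 0.673, 0.74, 0.0]
contact_force: [-1.2, 2.3, 2.7]
gripper_width: -0.001
grasp_force: 1.7
t: 50.35
eef_pos: [0.6772, -0.0754, 0.1518]
tool_rot: [0.0, 0.673, 0.74, 0.0]
contact_force: [-0.9, 2.6, 3.0]
gripper_width: -0.002
grasp_force: 1.8
```

```bash
python3 -m inch '[[0,0,0.001,0],[0,0,0,0],[0,0,0,0]]';python3 -m inch '[[0,0,0.001,0],[0,0,0,0],[0,0,0,0]]';python3 -m inch '[[0,0,0.0005,0],[0,0,0,0],[0,0,0,0]]'
```

```text
t: 50.65
eef_pos: [0.6772, -0.0754, 0.1508]
tool_rot: [0.0, 0.673, 0.74, 0.0]
contact_force: [-0.5, 1.6, 3.1]
gripper_width: -0.001
grasp_force: 1.8
t: 50.95
eef_pos: [0.6772, -0.0754, 0.1502]
tool_rot: [0.0, 0.673, 0.74, 0.0]
contact_force: [-2.1, 2.3, 6.5]
gripper_width: -0.002
grasp_force: 3.2
t: 51.25
eef_pos: [0.6772, -0.0754, 0.1501]
tool_rot: [-0.0, 0.673, 0.74, 0.0]
contact_force: [-3.1, 3.1, 9.7]
gripper_width: 0.001
grasp_force: 4.7
```

Stopped at 20 mm. I'll hold it, then fetch the block.

```bash
python3 -m inch '[[0,0,0,0],[0,0,0,0],[0,0,0,0],[0,0,0,0],[0,0,0,0]]'; python3 -m inch '[[0,0,-0.01,0],[0,0,-0.02,0],[0,0,-0.03,0],[0.033,0,0,0],[0.033,0,0,0],[0.034,0.001,0,0],[0,0,0,0],[0,0,0,0]]'; python3 -m inch '[[0,0,0,0],[0,0,0,0],[0,0,0,0]]' 0.06; python3 -c "
from h import *
go(*(G+.008*gy),.034,5.5)"
```

```text
t: 51.75
eef_pos: [0.6772, -0.0754, 0.1501]
tool_rot: [0.0, 0.673, 0.74, 0.0]
contact_force: [-2.5, 3.3, 9.2]
gripper_width: 0.003
grasp_force: 4.7
t: 52.55
eef_pos: [0.6685, 0.0247, 0.2091]
tool_rot: [0.0, 0.672, 0.74, -0.0]
contact_force: [-0.2, -1.1, -0.8]
gripper_width: 0.001
grasp_force: 0.0
t: 52.85
eef_pos: [0.6686, 0.0226, 0.2094]
tool_rot: [0.0, 0.674, 0.739, -0.0]
contact_force: [-0.0, 0.5, 0.1]
gripper_width: 0.505
grasp_force: 0.0
pos [0.6686 0.0226 0.2094] phi 5.3 turn -0.2 dx 0.0013 dy 0.0002 dz 0.1754
```

```bash
python3 -m inch '[[0.001,0,0.04,0],[0,0,0.04,0],[0,0,0.04,0],[0,0,0.03,0],[0,0,0.015,0],[0,0,0.0105,0],[0,0,0,0],[0,0,0,0]]';python3 -m inch '[[0,0,0,0],[0,0,0,0],[0,0,0,0],[0,0,0,0]]' 0.02 40; python3 -m inch '[[0,0,-0.004,0],[0.01,0,0,0],[0.015,0,0,0],[0.015,0,0,0],[0,0,-0.03,0],[0,0,-0.04,0],[0,0,-0.04,0],[0,0,0,0],[0,0,0,0],[0,0,0,0]]'; python3 -c "
from h import *
go(.4345,.3244,.16,-3.3)"
```

```text
t: 53.65
eef_pos: [0.6696, 0.0249, 0.0351]
tool_rot: [0.001, 0.673, 0.74, 0.001]
contact_force: [-0.6, 0.5, -0.2]
gripper_width: 0.704
grasp_force: 0.0
t: 54.05
eef_pos: [0.6697, 0.0252, 0.0354]
tool_rot: [0.001, 0.673, 0.74, 0.001]
contact_force: [0.0, -0.2, 6.8]
gripper_width: 0.433
grasp_force: 41.3
t: 55.05
eef_pos: [0.6637, 0.0666, 0.1463]
tool_rot: [-0.001, 0.672, 0.74, -0.001]
contact_force: [-0.2, -0.4, -0.7]
gripper_width: 0.43
grasp_force: 40.6
pos [0.6637 0.0666 0.1463] phi 5.5 turn 8.8 dx 0.2442 dy -0.2437 dz -0.0137
```

```bash
python3 -m inch '[[0,0,0,4.4],[0,0,0,4.4],[0.035,-0.035,-0.01,0],[0.035,-0.035,0,0],[0.035,-0.035,0,0],[0.035,-0.035,0,0],[0.035,-0.035,0,0],[0.035,-0.035,0,0],[0.034,-0.033,0,0],[0,0,0,0],[0,0,0,0],[0,0,0,0]]'; python3 -c "
from h import *
go(.4345,.3244,.0277,-3.3)"
```

```text
t: 56.25
eef_pos: [0.4371, 0.3213, 0.1571]
tool_rot: [0.001, 0.728, 0.685, -0.001]
contact_force: [1.1, -0.2, -0.9]
gripper_width: 0.428
grasp_force: 40.7
pos [0.4371 0.3213 0.1571] phi -3.5 turn -0.2 dx 0.0030 dy -0.0028 dz 0.1294
```

```bash
python3 -m inch '[[0.002,-0.0025,0.03,0],[0,0,0.04,0],[0,0,0.03,0],[0,0,0.015,0],[0,0,0.01,0],[0,0,0.005,0],[0,0,0,0],[0,0,0,0]]'; python3 -m inch '[[0,0,0,0],[0,0,0,0],[0,0,0,0]]' 0.046;  python3 -m inch '[[0,0,-0.02,0],[0,0,-0.04,0],[0,0,-0.04,0],[0,0,-0.04,0],[0,0,-0.04,0],[0,0,0,0],[0,0,0,0]]'
python3 - <<'E'
from h import *
t=bot.read_camera("top");
for b in blobs(mask(t,"wood"),100,(100,190,325,300)): print("top block",rect(t,b,0.02),cv2.boundingRect(b))
for b in blobs(mask(t,"white"),800,(320,195,390,295)): print("cover",rect(t,b,.01),cv2.boundingRect(b))
H=cv2.inRange(cv2.cvtColor(t["color"],cv2.COLOR_RGB2HSV),(0,0,0),(180,110,120))
for b in blobs(H,15,(335,225,375,260)): print("handle",rect(t,b,.032),cv2.boundingRect(b))
cv2.imwrite("pics/t3.png",t["color"][:,:,::-1])
go(.4928,-.3195,.2,-4.5)
E
```

```text
t: 57.05
eef_pos: [0.4353, 0.325, 0.0286]
tool_rot: [0.0, 0.728, 0.686, 0.001]
contact_force: [0.3, -0.1, -0.5]
gripper_width: 0.43
grasp_force: 40.7
t: 57.35
eef_pos: [0.4346, 0.325, 0.028]
tool_rot: [-0.0, 0.728, 0.686, 0.0]
contact_force: [-0.3, -0.3, 0.2]
gripper_width: 0.538
grasp_force: 0.0
t: 58.05
eef_pos: [0.4345, 0.3251, 0.2083]
tool_rot: [-0.0, 0.727, 0.686, 0.001]
contact_force: [0.1, -0.4, -1.1]
gripper_width: 0.536
grasp_force: 0.0
top block [4.35500e-01 3.13100e-01 1.17600e-01 3.53000e-02 8.64525e+01] (127, 256, 39, 14)
top block [5.11200e-01 3.11100e-01 1.20200e-01 3.75000e-02 8.59796e+01] (129, 230, 39, 15)
top block [5.87100e-01 3.08500e-01 1.24400e-01 3.83000e-02 8.64918e+01] (131, 206, 40, 14)
cover [ 0.4928 -0.3195  0.2579  0.1579 -4.7053] (328, 200, 52, 87)
pos [0.4338 0.3248 0.2073] phi -3.3 turn 1.2 dx -0.6377 dy 0.1093 dz 0.0073
```

View pics/t3.png

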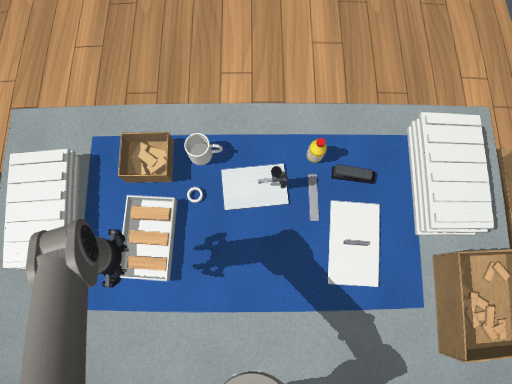

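All three blocks lie flat, side by side in the tray at (148,213), (148,238) and (148,263). The cover hasn't moved, with its handle at (356,242).

```bash
python3 -m inch '[[-0.045,0.008,0,1.3],[-0.045,0.008,0,0],[-0.045,0.008,0,0],[-0.045,0.008,0,0],[-0.045,0.008,0,0],[-0.045,0.008,0,0],[-0.045,0.008,0,0],[-0.045,0.008,0,0],[-0.045,0.008,0,0],[-0.045,0.008,0,0],[-0.045,0.008,0,0],[-0.045,0.008,0,0]]' 0.05; python3 -m inch '[[-0.04,0.007,0,0],[-0.04,0.007,0,0],[0,0,0,0],[0,0,0,0],[0,0,0,0]]'
python3 - <<'E'
from h import *
go(.4928,-.3195,.03,-4.7)
o=bot.get_obs();c=bot.read_camera("wrist");T=wristT(c,o);np.save("T.npy",T)
for b in blobs(mask(c,"white"),3000): print(rect(c,b,.010,T),cv2.boundingRect(b))
cv2.imwrite("pics/w4.png",c["color"][:,:,::-1])
E
```

```text
t: 59.3
eef_pos: [0.4862, -0.2225, 0.206]
tool_rot: [-0.001, 0.735, 0.678, -0.001]
contact_force: [1.1, 0.6, -0.5]
gripper_width: 0.583
grasp_force: 0.0
t: 59.8
eef_pos: [0.4943, -0.3006, 0.2064]
tool_rot: [-0.001, 0.735, 0.678, -0.0]
contact_force: [0.3, 0.5, -0.7]
gripper_width: 0.583
grasp_force: 0.0
pos [ 0.4943 -0.3006  0.2064] phi -4.6 turn 0.1 dx -0.0190 dy 0.0001 dz 0.1764
[ 0.2364 -0.2637  0.3365  0.1167 89.9945] (0, 0, 116, 275)
[ 0.4901 -0.3418  0.2563  0.2035 -4.6509] (141, 120, 220, 153)
[  0.8068  -0.5714   0.2289   0.1208 -77.5861] (427, 255, 85, 119)
```

View pics/w4.png

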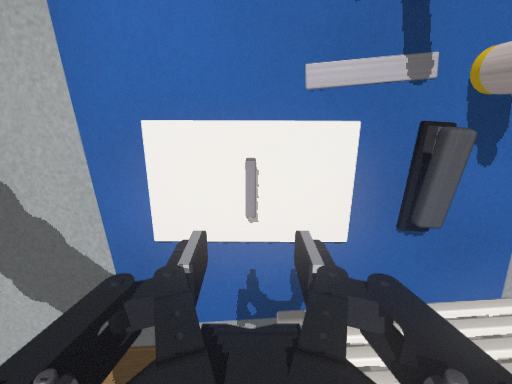

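The cover's corners are at (142,120), (360,121), (348,242) and (154,242). The handle runs from (251,158) to (252,220).

Run:
```python
from h import *
c=bot.read_camera("wrist");T=np.load("T.npy")
P=plane(c,[[142,120],[360,121],[348,242],[154,242]],.010,T)[:,:2];C=P.mean(0);d=P[1]-P[0]+P[2]-P[3]
a=np.degrees(np.arctan2(d[1],d[0]));print(P.round(4),C.round(4),a)
print(plane(c,[[251,158],[251,219]],.032,T).round(4))
go(*C,.024,a)
```

```text
[[ 0.3727 -0.2302]
 [ 0.625  -0.2515]
 [ 0.615  -0.4074]
 [ 0.3577 -0.387 ]] [ 0.4926 -0.319 ] -4.6820267599391165
[[ 0.4957 -0.2808  0.032 ]
 [ 0.4898 -0.3547  0.032 ]]
pos [ 0.4949 -0.3002  0.207 ] phi -4.5 turn 0.1 dx -0.0190 dy -0.0007 dz 0.1830
```

```bash
python3 -m inch '[[-0.019,-0.001,0.03,0],[0,0,0.04,0],[0,0,0.04,0],[0,0,0.03,0],[0,0,0.02,0],[0,0,0.013,0],[0,0,0.006,0],[0,0,0,0],[0,0,0,0]]' 0.05;python3 -m inch '[[0,0,0,0],[0,0,0,0],[0,0,0,0],[0,0,0,0],[0,0,0,0],[0,0,0,0]]' 0 80; python3 -m inch '[[0,0,-0.02,0],[0,0,-0.03,0],[0,0,-0.03,0],[0,0,-0.03,0],[0,0,0,0],[0,0,0,0]]';  python3 -c "
from h import *
go(.5099,.312,.12,-3.3)"
```

```text
t: 60.8
eef_pos: [0.4928, -0.3212, 0.0296]
tool_rot: [0.001, 0.735, 0.678, 0.0]
contact_force: [0.6, -0.1, 0.7]
gripper_width: 0.589
grasp_force: 0.0
t: 61.4
eef_pos: [0.4924, -0.3211, 0.0295]
tool_rot: [0.0, 0.735, 0.678, 0.0]
contact_force: [-0.4, 1.8, 6.0]
gripper_width: 0.116
grasp_force: 79.2
t: 62.0
eef_pos: [0.4922, -0.3206, 0.1387]
tool_rot: [0.0, 0.735, 0.678, 0.0]
contact_force: [-0.2, 0.8, -2.0]
gripper_width: 0.114
grasp_force: 78.6
pos [ 0.4922 -0.3206  0.1387] phi -4.7 turn -1.4 dx 0.6326 dy -0.0187 dz 0.0187
```

```bash
python3 -m inch '[[0.03,0,0,-1.4],[0.045,-0.0015,0,0],[0.045,-0.0015,0,0],[0.045,-0.0015,0,0],[0.045,-0.0015,0,0],[0.045,-0.0015,0,0],[0.045,-0.0015,0,0],[0.045,-0.0015,0,0],[0.045,-0.0015,0,0],[0.045,-0.0015,0,0],[0.045,-0.0015,0,0],[0.045,-0.0015,0,0]]'; python3 -m inch '[[0.045,-0.001,0,0],[0.04,-0.001,0,0],[0.02,0,0,0],[0,0,0,0],[0,0,0,0],[0,0,0,0],[0,0,0,0]]'
python3 - <<'E'
from h import *
go(.5099,.310,.075,-3.3)
o=bot.get_obs();c=bot.read_camera("wrist");T=wristT(c,o);np.save("T.npy",T)
cv2.imwrite("pics/w5.png",c["color"][:,:,::-1])
E
```

```text
t: 63.2
eef_pos: [0.5048, 0.2057, 0.1371]
tool_rot: [-0.0, 0.727, 0.687, -0.001]
contact_force: [0.9, 0.7, -1.7]
gripper_width: 0.115
grasp_force: 78.5
t: 63.9
eef_pos: [0.5104, 0.307, 0.1386]
tool_rot: [0.0, 0.728, 0.686, -0.0]
contact_force: [0.8, 0.5, -1.5]
gripper_width: 0.117
grasp_force: 78.5
pos [0.5104 0.307  0.1386] phi -3.4 turn -0.1 dx 0.0030 dy -0.0007 dz 0.0636
```

View pics/w5.png

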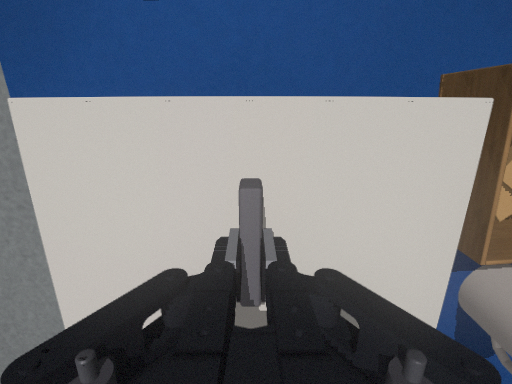

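The cover is held square, with its edge at row 99 from (10,99) to (492,99). I'll lower it.

```bash
python3 -m inch '[[0.003,-0.0007,0.02,0],[0,0,0.02,0],[0,0,0.015,0],[0,0,0.005,0],[0,0,0,0],[0,0,0,0],[0,0,0,0]]'; python3 -m inch '[[0,0,0.003,0],[0,0,0.002,0],[0,0,0,0],[0,0,0,0]]'; python3 -m inch '[[0,0,0.002,0],[0,0,0,0],[0,0,0,0]]'; python3 -c "
from h import *
go(.5099,.310,.0695,-3.3)"
```

```text
t: 64.65
eef_pos: [0.5104, 0.3122, 0.0795]
tool_rot: [0.0, 0.727, 0.687, 0.001]
contact_force: [0.4, -0.2, -2.5]
gripper_width: 0.114
grasp_force: 78.4
t: 65.05
eef_pos: [0.5097, 0.312, 0.0736]
tool_rot: [-0.0, 0.727, 0.687, -0.0]
contact_force: [0.3, 0.4, -2.1]
gripper_width: 0.118
grasp_force: 78.4
t: 65.35
eef_pos: [0.5098, 0.312, 0.0716]
tool_rot: [0.0, 0.727, 0.687, -0.0]
contact_force: [-0.3, -0.3, -2.6]
gripper_width: 0.111
grasp_force: 78.4
pos [0.5098 0.312  0.0716] phi -3.3 turn 0.0 dx -0.0020 dy 0.0003 dz 0.0021
```

```bash
python3 -m inch '[[-0.002,0,0.001,0],[0,0,0.001,0],[0,0,0,0],[0,0,0,0]]'; python3 -m inch '[[0,0,0.0005,0],[0,0,0,0],[0,0,0,0]]'; python3 -m inch '[[0,0,0,0],[0,0,0,0],[0,0,0,0],[0,0,0,0]]' 0.03; python3 -m inch '[[0,0,-0.02,0],[0,0,-0.03,0],[0,0,0,0],[0,0,0,0]]';python3 -m inch '[[0,0,0,0],[0,0,0,0],[0,0,0,0],[0,0,0,0],[0,0,0,0]]' 0; python3 -c "
from h import *
go(.5099,.312,.090,-3.3)"
```

```text
t: 65.75
eef_pos: [0.5096, 0.31, 0.0696]
tool_rot: [-0.0, 0.727, 0.687, -0.0]
contact_force: [-0.2, 0.6, -3.3]
gripper_width: 0.118
grasp_force: 78.5
t: 66.05
eef_pos: [0.5097, 0.3101, 0.0695]
tool_rot: [-0.0, 0.727, 0.687, 0.0]
contact_force: [-2.9, -0.8, 5.1]
gripper_width: 0.117
grasp_force: 79.5
t: 66.45
eef_pos: [0.5097, 0.3101, 0.0691]
tool_rot: [0.0, 0.727, 0.687, 0.0]
contact_force: [0.5, 0.4, -0.1]
gripper_width: 0.347
grasp_force: 0.0
t: 66.85
eef_pos: [0.5099, 0.3104, 0.1195]
tool_rot: [-0.0, 0.727, 0.687, 0.001]
contact_force: [-0.3, 0.4, -0.7]
gripper_width: 0.348
grasp_force: 0.0
t: 67.35
eef_pos: [0.5096, 0.3099, 0.1189]
tool_rot: [0.0, 0.727, 0.687, -0.0]
contact_force: [0.1, -0.3, 0.4]
gripper_width: 0.002
grasp_force: 0.0
pos [0.5096 0.3099 0.1189] phi -3.3 turn 0.0 dx 0.0021 dy 0.0002 dz 0.0289
```

```bash
python3 -m inch '[[0.002,0,0.015,0],[0,0,0.01,0],[0,0,0.006,0],[0,0,0,0],[0,0,0,0],[0,0,0,0]]'; python3 -m inch '[[0,0,0.001,0],[0,0,0,0],[0,0,0,0]]'; python3 -m inch '[[0,0,0.0007,0],[0,0,0,0],[0,0,0,0]]'
```

```text
t: 67.95
eef_pos: [0.5098, 0.3119, 0.0881]
tool_rot: [0.0, 0.727, 0.687, -0.0]
contact_force: [0.2, 0.9, -0.3]
gripper_width: -0.001
grasp_force: 0.0
t: 68.25
eef_pos: [0.5098, 0.3121, 0.0872]
tool_rot: [-0.0, 0.727, 0.687, 0.0]
contact_force: [0.4, 0.4, 0.3]
gripper_width: -0.007
grasp_force: 0.0
t: 68.55
eef_pos: [0.5098, 0.312, 0.0865]
tool_rot: [-0.0, 0.727, 0.687, 0.0]
contact_force: [0.4, -0.2, -0.5]
gripper_width: -0.002
grasp_force: 0.0
```

```bash
python3 -m inch '[[0,0,0.0007,0],[0,0,0,0],[0,0,0,0]]'; python3 -m inch '[[0,0,0.0007,0],[0,0,0,0],[0,0,0,0]]'; python3 -m inch '[[0,0,0.0004,0],[0,0,0,0],[0,0,0,0]]'
```

```text
t: 68.85
eef_pos: [0.5098, 0.3121, 0.0862]
tool_rot: [-0.0, 0.727, 0.687, 0.0]
contact_force: [-3.0, -0.6, 6.2]
gripper_width: -0.0
grasp_force: 2.7
t: 69.15
eef_pos: [0.5099, 0.3121, 0.0861]
tool_rot: [-0.0, 0.727, 0.687, 0.0]
contact_force: [-3.8, -1.9, 11.9]
gripper_width: 0.002
grasp_force: 6.0
t: 69.45
eef_pos: [0.5099, 0.3121, 0.0861]
tool_rot: [-0.001, 0.727, 0.687, 0.0]
contact_force: [-4.5, -1.3, 15.4]
gripper_width: -0.001
grasp_force: 7.9
```

Contact is at the height expected for a seated cover. I'll hold, retract and check.

```bash
python3 -m inch '[[0,0,-0.0003,0],[0,0,0,0],[0,0,0,0],[0,0,0,0],[0,0,0,0],[0,0,0,0]]'; python3 -m inch '[[0,0,-0.01,0],[0,0,-0.04,0],[0,0,-0.04,0],[-0.04,0,-0.04,0],[-0.04,0,0,0],[-0.04,0,0,0],[0,0,0,0],[0,0,0,0],[0,0,0,0]]'
python3 - <<'E'
from h import *
o=bot.get_obs();c=bot.read_camera("wrist")
k=c["color"][:,:,::-1];cv2.imwrite("pics/w6.png",k)
np.save("T.npy",wristT(c,o))
E
```

```text
t: 70.05
eef_pos: [0.5099, 0.3121, 0.0861]
tool_rot: [-0.001, 0.727, 0.687, 0.0]
contact_force: [-4.9, -0.6, 12.4]
gripper_width: -0.001
grasp_force: 6.4
t: 70.95
eef_pos: [0.5032, 0.198, 0.2103]
tool_rot: [-0.0, 0.727, 0.687, 0.0]
contact_force: [-0.6, 0.1, 0.3]
gripper_width: -0.001
grasp_force: 0.0
```

View pics/w6.png

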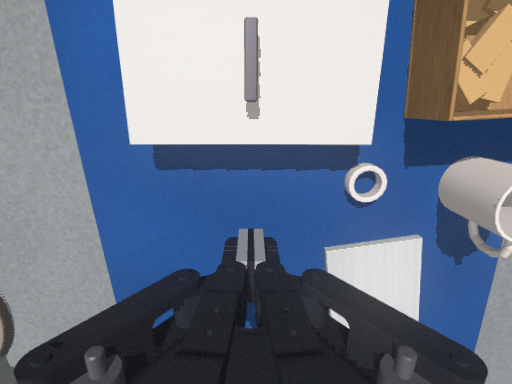

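The cover sits square on the tray, with near corners at (131,144) and (373,144) and its handle along column 251. I'll check the numbers once and hand in if centred.

Run:
```python
from h import *
c=bot.read_camera("wrist");T=np.load("T.npy")
P=plane(c,[[131,144],[373,144]],.050,T)[:,:2];d=P[1]-P[0];L=np.linalg.norm(d);d/=L
C=P.mean(0)+.078*np.array([-d[1],d[0]]);a=np.degrees(np.arctan2(d[1],d[0]))
H=plane(c,[[251,18],[251,100]],.072,T).mean(0)
print(L,C,a,H)
if abs(L-.256)<.006 and np.linalg.norm(C-[.5099,.312])<.006 and abs(a+3.3)<2: print(bot.hand_in())
```

```text
0.2563379528348731 [0.51090118 0.31313019] -3.1667806568517065 [0.50964764 0.31262575 0.072     ]
the job is handed in; nothing more can be done
None
```

I gauged the three blocks present (32, 26 and 20 mm) thickest first, laid them flat in the tray, put the cover on and pressed it at about 12 N (15 N peak), then handed the job in; I haven't seen the verdict.

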